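Clear the way and hold the telescoping wheel brush drawn out

TASK

Leaving the other things on the shelf where they are, slide the clear lidded box along the shelf, without lifting it, until it stands wholly on the round cork mat, so that the way in front of the telescoping wheel brush is free. Then squeeze the release button on the side of the brush's rubber grip and, keeping it squeezed, pull the grip out past its first stop to the second stop, as far as it goes, so that I can wipe the tube. Finish while still holding it there with the button squeezed.

Things in the scene. Friction and masses are not known exactly. Their poses are not given: they have to be found in the camera images.
- brush: Telescoping wheel brush, level in clamps fixed to the shelf. Origin: on the shelf under its centre line (50 mm up) at the button's place when shut. x runs along the brush from grip to head; the grip is pulled along -x (roughly to the robot); z up. Fixed grey sleeve, up to 38 mm across, top 69 mm up, from x = 46 to 290 mm; head with bristles on top, 85 mm high, to x = 400 mm.
- grip (a point): Middle of the rubber grip's near end face, on the centre line; travels with the grip, axes as the brush's. When shut it lies 51 mm from the brush origin along -x. The grip is 86 mm long, 28 mm wide (y), 30 mm high (35 to 65 mm above the shelf), with free space under it and at both sides; behind it a 20 mm aluminium tube slides out of the sleeve.
- telescope (a joint): How far the grip is drawn out, m: 0 shut, first stop 0.050, second stop 0.110 (end of travel). A catch locks it at 0 and 0.050 unless the button is pressed 3.5 mm or more; with the button kept squeezed it slides past the first stop. A spring pulls it back with 2 N (shut) to 4 N (fully out), friction about 1 N. The second stop does not latch: let go, it slides back in.
- button: Aluminium release button, 18 mm long, 16 mm high, on the grip's side facing the brush's +y. Origin: middle of its outer face, 50 mm up, 20 mm from the centre line (6 mm proud of the grip). Axes as the brush's. Pressed along -y: 5 mm travel, 6 N fully down, springs back. Pinching the grip across y there, one finger on the button, the other on the flat opposite side, presses it (29 mm wide then).
- box: Closed clear plastic box with a clip-on lid and small parts inside, 100 mm (its x) by 70 mm (its y), lid rim and clips up to 107 by 74 mm, 50 mm high, about 0.35 kg, loose on the shelf in front of the brush's grip. Origin: centre of its underside; z up.
- mat: Round thin cork mat, 190 mm across, fixed flush on the shelf to the left or right of the box (no edge to catch on). Origin: its centre, on the shelf surface.
- turntable: Bystander: round blue plastic turntable, 140 mm across and 12 mm thick, with a hex key set standing in its hub, 64 mm high in all; on the side opposite to the mat. Origin: centre of its underside.
- wrench: Bystander: steel pedal wrench about 280 mm long, lying at the left. Origin: middle of its underside; x along it.
- light: Bystander: white front light, 78 by 34 mm, 42 mm high, beyond and to the left of the grip. Origin: centre of its underside.
- levers: Bystander: three black tire levers held flat side by side by a band, 120 by 62 mm, 12 mm high, at the right beyond the grip. Origin: centre of its underside.
- bottle: Bystander: standing bottle, 72 mm across, 190 mm high, far right. Origin: centre of its underside.
- padlock: Bystander: brass padlock standing upright, 45 by 22 mm, 66 mm high, beyond and to the right of the grip. Origin: centre of its underside.
- bell: Bystander: steel bicycle bell dome, 54 mm across, 30 mm high, at the near left. Origin: centre of its underside.
Not all that is in view belongs to the job. Several things look just like the box: the one meant starts farthest from the robot's base.

How it is judged:
By the outcome, as a careful person would: the job done as asked, in the order asked, and still so for the second after the job is handed in, while the arm keeps its last pose, push and grip.
It also fails if it takes over 67 s, if anything falls off the work surface, if the arm or the gripper's body presses on something with over 40 N, if the wrist force passes 120 N, or if a joint passes its speed limit or range.

ROBOT

A 7-joint arm with a two-finger parallel gripper is mounted at the origin on the work surface. World frame = base frame: x ahead of the robot, y to its left, z up, the work surface at z = 0. Lengths are in mm, angles in rad, forces in N, time in s.
With the tool pointing down it reaches from about 400 to 925 mm from the base axis. Payload 5.6 kg.
Tool frame: the origin (TCP) lies between the finger pads; the fingertips stand 17 mm ahead of it and the grasp point (between the pads) lies 2 mm behind it; z points along the fingers, y is the direction in which the jaws open and shut (so a half turn about z gives the same grasp; the last joint's range is limited). The gripper opens to 85 mm and grips with 20 to 120 N. Pads are 22 mm wide; open, the fingers measure 114 mm over their backs; the gripper's body (76 mm by 85 mm) begins 54 mm behind the grasp point. The pads swing forward as they close: fully open they stand 13 mm farther back than shut.
Start: joints at [-1.16, 0.468, -0.012, 1.603, 0.006, 1.071, -0.056], TCP at [284.988, 584.2, 248.29] pointing down, gripper open.
Joint ranges: [-2.53, 2.53], [-0.31, 2.02], [-1.57, 1.55], [0.28, 2.44], [-1.29, 4.43], [0.15, 1.84], [-2.92, 2.92]. Speed limits (rad/s): [2.57, 2.57, 3.14, 3.14, 3.14, 3.14, 3.14].

INTERFACE

Orientations are given as a unit quaternion [w, x, y, z].
In Python, from station import state, cams, robot, trace, landmark_of gives the robot as it stands.
- The arm moves only by the tool apply_moves, never from a script. Its arguments are lists of equal length, an entry for each row: "rot": the turn, a rotation vector about the tool's x, y, z in degrees, a list of three; "linear": the shift along the tool's x, y, z in cm, a list of three; "claw": the opening in per cent of the stroke, from 0 (shut) to 100 (fully open). A call has 1 to 8 rows; each row is the pose to reach, as a shift and turn from the pose commanded when the call began, along the tool's axes at that moment; what a row does not reach only later rows make up. A row lasts 1/10 s, in which the tool goes at most 50 mm and 8.59 degrees, less where a joint would pass 70% of its speed; a pose out of reach is approached as far as the arm can. A call with a gripper value outside its range is refused whole. The fingers move at their own pace and stop on an object; "force" is the grip in N (left out, the last holds). Time passes only in rows, so rows that repeat a pose let the fingers close. It gives the time, the measured TCP pose, the force and the opening at its end, in the units of the state.
- state(): the state, without advancing time (a new reading comes with each control period).
- cams.get_image(name): name is "scene" or "top" or "wrist"; returns (picture, depth): 400x640x3 uint8, red, green, blue; 400x640 float32, mm along the optical axis (not along the pixel's ray), 0 where there is no reading.
- cams.calibration(name): a dict with "camera_matrix" (3x3 intrinsics, pixels), "dist" ([k1, k2, p1, p2, k3] as OpenCV has them; the pictures are not rectified), "R" (3x3) and "t" (3): a world point X has camera coordinates R X + t. Camera axes: x right, y down, z forward; pixel columns grow to the right and rows downward; lengths in mm; the calibration is good to about 2 mm. A picture is of the moment at which its call begins: read the wrist's pose just before it. calibration takes no time and is no camera call; for the wrist camera it gives the pose at the moment of the call.
- robot.finish_job(): hands the job in, once; it reports no verdict.
Trained networks look in the newest picture that a camera, given by its name, has taken for a name from the list of things; names that differ only in an ending like _2 or _b are one class to them, and where a whole thing is asked for, a point or a joint stands for the part that bears it (a point fixed in the world has none). Each returns a list of dicts, best first, with "score" (0 to 1); they miss things now and then, are a little off and sometimes report something else, mostly with a low value. They report only what shows in the picture. A call takes as long as a camera call. They do not tell look-alikes from the thing itself.
- trace(name, camera): "pixels" (400x640 bool, what is visible of it).
- landmark_of(name, camera): "xyz" ([x, y, z] in mm, in the coordinates of the camera as it stood for that picture, good to about 4 mm: a listed point, or the origin of a listed thing).
The state is a dict: "clock": time; "joint_pos": joint angles; "joint_velocities": joint speeds; "tau": joint torques, N m; "tool_pos": TCP position; "ee_rot": TCP orientation; "wrist_force": force on the tool from outside, world axes, zero at the start; "ft_torque": the same for the moment, N m; "grip_width": finger opening in mm.
Only numpy, scipy, OpenCV 4.12 (cv2) and the standard library are available. Lean on these libraries where they do the work, as an engineer would, in place of code of your own. Each camera call takes 0.05 s, during which the arm holds its last target.

## Working session

There is one attempt and no reset: what is moved stays moved. The work goes in short steps, Python scripts to look and compute and a tool call to move; the robot and the scene stay as the last step left them, time stands still between calls to the robot, and variables do not carry over. Pictures are saved under pics/ and viewed, and the job is handed in when it is done.

Besides the shell and the picture viewer there is one more tool, called as name(argument=value, ...) on one line, values as JSON. apply_moves: Moves the arm, as the interface text tells. Its arguments: {"type":"object","properties":{"rot":{"type":"array","items":{"type":"array","items":{"type":"number"}}},"linear":{"type":"array","items":{"type":"array","items":{"type":"number"}}},"claw":{"type":"array","items":{"type":"number"}},"force":{"type":"number"}},"required":["rot","linear","claw"]}

```bash
ls; mkdir -p pics; cat > h.py <<'E'
import numpy as np, cv2
from station import state,cams,robot,trace,landmark_of
def snap(n,f):
    im,d=cams.get_image(n); cv2.imwrite('pics/'+f,im[:,:,::-1]); np.save('pics/'+f[:-4]+'_d.npy',d); return im,d
def toworld(n,p,cal=None):
    c=cal or cams.calibration(n); return np.array(c['R']).T@(np.asarray(p,float)-np.array(c['t']))
def pix(n,u,v,d,cal=None):
    c=cal or cams.calibration(n)
    q=cv2.undistortPoints(np.array([[[u,v]]],float),np.array(c['camera_matrix']),np.array(c['dist']))[0,0]
    return toworld(n,[q[0]*d,q[1]*d,d],c)
def proj(n,X,cal=None):
    c=cal or cams.calibration(n)
    p,_=cv2.projectPoints(np.array([X],float),cv2.Rodrigues(np.array(c['R']))[0],np.array(c['t'],float),np.array(c['camera_matrix']),np.array(c['dist'])); return p[0,0]
E
python3 - <<'E'
from h import *
print(state())
snap('top','top0.png'); 
for n in ['box','mat','grip','button','brush','turntable']:
    for r in landmark_of(n,'top')[:6]: print('top',n,round(r['score'],2),toworld('top',r['xyz']).round(1))
snap('scene','scene0.png')
for n in ['box','mat','grip','button','brush']:
    for r in landmark_of(n,'scene')[:6]: print('scene',n,round(r['score'],2),toworld('scene',r['xyz']).round(1))
E
```

```text
pics
{'clock': 0.0, 'joint_pos': array([-1.1600076 ,  0.46837499, -0.01158521,  1.60368008,  0.00599223,
        1.07140504, -0.05633627]), 'joint_velocities': array([-0.00073496, -0.00203531, -0.00024327,  0.00026624, -0.00155249,
        0.00113252, -0.00072836]), 'tau': array([-1.42595622e-03, -5.32375860e+01,  2.05632113e-02, -2.51318908e+01,
        1.13257035e-02,  7.65792764e-03, -9.05836686e-06]), 'tool_pos': array([284.7673665 , 583.68016733, 247.31634746]), 'ee_rot': array([-1.43165142e-04,  2.25010647e-01,  9.74355874e-01, -9.05303135e-04]), 'wrist_force': array([ 0.03853298, -0.4813526 ,  0.25996365]), 'ft_torque': array([-0.03657727,  0.06932987, -0.0519453 ]), 'grip_width': 85.49404677200401}
top box 0.92 [ 4.853e+02 -7.000e-01 -4.000e-01]
top box 0.9 [173.  308.2  -3. ]
top box 0.84 [3.244e+02 1.270e+02 3.000e-01]
top box 0.76 [ 351.3 -128.7    2.7]
top box 0.51 [ 721.2 -209.2    6.1]
top mat 0.82 [489.  307.7   3. ]
top grip 0.69 [569.5  18.4  53. ]
top grip 0.61 [ 646.8 -459.6    1.7]
top brush 0.63 [617.3  33.8   2. ]
top turntable 0.87 [ 527.3 -329.4   -1.9]
scene box 0.89 [ 1.704e+02  3.075e+02 -1.000e-01]
scene box 0.83 [482.    1.    1.2]
scene box 0.73 [ 349.1 -127.6   -3.7]
scene mat 0.61 [488.6 308.7  -1.1]
scene grip 0.77 [566.5  20.6  51.3]
scene brush 0.72 [621.5  32.6   2. ]
```

View pics/top0.png

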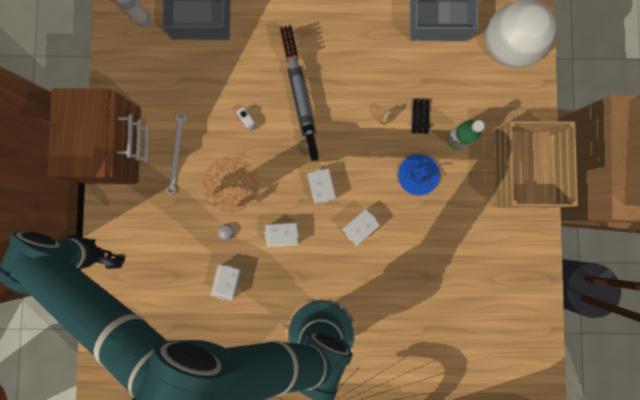

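View pics/scene0.png

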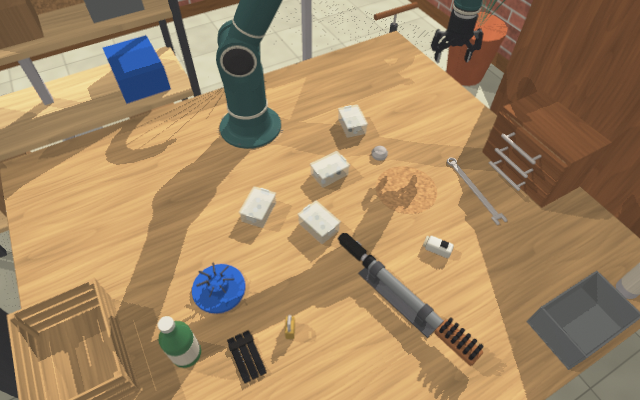

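Candidates for "box" in the top view are (320,186) → world (485,0), (282,234) → (324,127), (361,227) → (351,−129) and (227,282) → (173,308). The one at (320,186) is farthest from the base and stands right in front of the grip. The mat is at (230,183) on the left, and the turntable is on the right, which agrees with the description. Next I'll take a close crop and get the poses.

```bash
python3 - <<'E'
from h import *
im,d=snap('top','top1.png')
c=cams.calibration('top')
cv2.imwrite('pics/crop1.png',cv2.resize(im[10:260,170:400,::-1],None,fx=2.4,fy=2.4,interpolation=cv2.INTER_CUBIC)[:600])
def cloud(m):
    v,u=np.nonzero(m&(d>0)); return np.array([pix('top',a,b,d[b,a],c) for a,b in zip(u,v)])
for r in trace('box','top')[:5]:
    P=cloud(r['pixels']); T=P[P[:,2]>40]
    if len(T)<5: print('?',r['score'],P.mean(0)); continue
    print('box',round(r['score'],2),len(T),cv2.minAreaRect(T[:,:2].astype(np.float32)),T[:,2].mean())
r=trace('brush','top')
for q in r[:2]:
    P=cloud(q['pixels']); T=P[P[:,2]>40]; m=T[:,:2].mean(0); w,V=np.linalg.eigh(np.cov(T[:,:2].T)); a=V[:,1]*np.sign(V[0,1]); s=(T[:,:2]-m)@a
    print('brush',q['score'],len(T),m,a,np.degrees(np.arctan2(a[1],a[0])),m+a*s.min(),m+a*s.max(),T[:,2].max())
q=trace('mat','top')[0]; P=cloud(q['pixels']);print('mat',cv2.minEnclosingCircle(P[:,:2].astype(np.float32)),P[:,2].mean())
for n in['bell','light','wrench','padlock']:
    for r in landmark_of(n,'top')[:1]: print(n,r['score'],toworld('top',r['xyz']).round(0))
E
```

```text
box 0.95 765 ((171.11715698242188, 307.7013244628906), (74.7908935546875, 106.74952697753906), 77.10128784179688) 49.08921656180416
box 0.79 735 ((350.0495910644531, -127.99015045166016), (73.95319366455078, 105.77647399902344), 40.829002380371094) 50.225422756680835
box 0.75 751 ((324.1237487792969, 128.6446990966797), (73.34749603271484, 107.04789733886719), 3.978428840637207) 49.59957651601613
box 0.6 728 ((483.6185607910156, 0.38286590576171875), (107.24658966064453, 73.80489349365234), 13.688541412353516) 49.976819702700354
brush 0.73 1363 [803.48294463  76.5850194 ] [0.97437747 0.22491896] 12.998112586830329 [570.65593175  22.84074651] [1002.36814353  122.49438478] 90.80101418487116<stdin>:13: RuntimeWarning: Mean of empty slice.
  ret = um.true_divide(
  avg = a.mean(axis, **keepdims_kw)
<stdin>:13: RuntimeWarning: Degrees of freedom <= 0 for slice
  c *= np.true_divide(1, fact)
  c *= np.true_divide(1, fact)
Traceback (most recent call last):
ValueError: zero-size array to reduction operation minimum which has no identity
```

View pics/crop1.png

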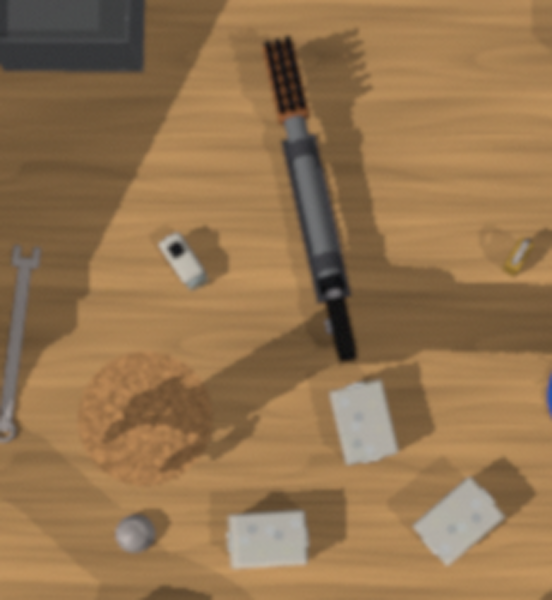

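The crop confirms it: the box at crop (363,422) is directly in front of the grip end (345,358). The mat is to its left at (145,418), and the button shows as a light spot at (328,325) on the grip's left (+y) side. The box is at (484,0) with yaw 13.7°. The brush axis is at 13.0° with its origin at about (620,34). The mat is at about (489,308).

I'll push the box with both open fingers on its −y long face, along a gentle arc.

```bash
cat >> h.py <<'E'
from scipy.spatial.transform import Rotation as Ro
def cur():
    s=state(); q=s['ee_rot']; return s,Ro.from_quat([q[1],q[2],q[3],q[0]])
def goal(heading):  # tool down, tool y at heading deg
    h=np.radians(heading); y=np.array([np.cos(h),np.sin(h),0]); z=np.array([0,0,-1.]); return Ro.from_matrix(np.c_[np.cross(y,z),y,z])
def plan(*ts):
    s,R=cur(); print('t',s['clock'],'pos',s['tool_pos'].round(1),'F',s['wrist_force'].round(1),'w',round(s['grip_width'],1),'yhead',np.degrees(np.arctan2(*R.as_matrix()[1::-1,1])).round(1))
    for p,h in ts: print('lin cm',(R.inv().apply(np.array(p)-s['tool_pos'])/10).round(2),'rot',np.degrees((R.inv()*goal(h)).as_rotvec()).round(1))
E
python3 - <<'E'
from h import *
plan(([499.7,-65.7,200],13.7))
E
```

```text
t 0.8 pos [285.  584.2 248.3] F [-0.3  0.3  0.1] w 85.6 yhead 64.0
lin cm [-47.79 -49.     4.83] rot [ 0.  -0.  50.3]
```

apply_moves(rot=[[0,0,8],[0,0,16],[0,0,24],[0,0,32],[0,0,40],[0,0,48],[0,0,50.3],[0,0,50.3]], linear=[[-3,-3,0],[-6.4,-6.5,0.5],[-9.8,-10,1],[-13.2,-13.5,1.5],[-16.6,-17,2],[-20,-20.5,2.5],[-23.4,-24,3],[-26.8,-27.5,3.5]], claw=[100,100,100,100,100,100,100,100])

```text
clock: 1.6
tool_pos: [405.7, 217.9, 213.5]
ee_rot: [0.0, 0.618, 0.786, 0.001]
wrist_force: [1.2, 0.1, -0.2]
grip_width: 85.5
```

```bash
python3 - <<'E'
from h import *
plan(([499.7,-65.7,200],13.7))
E
```

```text
t 1.6 pos [405.7 217.9 213.5] F [ 1.2  0.1 -0.2] w 85.5 yhead 13.7
lin cm [-29.77   2.43   1.34] rot [ 0.1 -0.  -0. ]
```

apply_moves(rot=[[0,0,0],[0,0,0],[0,0,0],[0,0,0],[0,0,0],[0,0,0],[0,0,0],[0,0,0]], linear=[[-4.8,0.4,0.2],[-9.6,0.8,0.4],[-14.4,1.2,0.6],[-19.2,1.6,0.9],[-24,2,1.1],[-28,2.3,1.3],[-29.8,2.4,1.3],[-29.8,2.4,1.3]], claw=[100,100,100,100,100,100,100,100])

```text
clock: 2.4
tool_pos: [499.7, -67.6, 200.5]
ee_rot: [0.001, 0.62, 0.785, -0.0]
wrist_force: [-0.3, 0.8, 0.2]
grip_width: 85.7
```

```bash
python3 - <<'E'
from h import *
plan(([499.7,-65.7,35],13.7))
snap('wrist','w1.png')
c=cams.calibration('wrist')
for n in ['box','grip','button']:
    for r in landmark_of(n,'wrist')[:6]: print(n,round(r['score'],2),toworld('wrist',r['xyz'],c).round(1))
E
```

```text
t 2.4 pos [499.7 -67.6 200.5] F [-0.3  0.8  0.2] w 85.7 yhead 13.4
lin cm [ 0.21  0.04 16.55] rot [ 0.   0.1 -0.3]
box 0.72 [ 350.  -126.     2.6]
box 0.65 [486.9  -3.2  -3.4]
grip 0.96 [562.5  23.3  50. ]
button 0.64 [610.3  56.9  49.5]
```

View pics/w1.png

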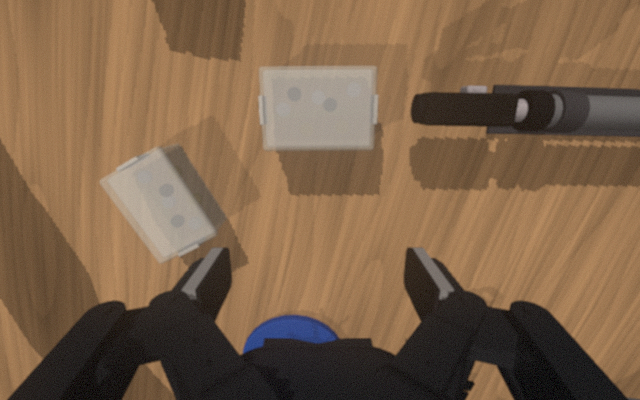

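The wrist view shows the box at (318,108), square to the fingers, with its clips on the short ends. The grip is at (470,108) and the button at (475,90). I'll narrow the fingers to about 60 mm and go down behind the −y face.

apply_moves(rot=[[0,0,0],[0,0,0],[0,0,0],[0,0,0],[0,0,0],[0,0,0],[0,0,0],[0,0,0]], linear=[[0,0,4],[0,0,8.5],[0,0,12.5],[0,0,15],[0,0,16.5],[0,0,17.2],[0,0,17.2],[0,0,17.2]], claw=[70,70,70,70,70,70,70,70])

```text
clock: 3.4
tool_pos: [500.1, -64.2, 29.4]
ee_rot: [0.001, 0.618, 0.786, 0.001]
wrist_force: [0.2, -0.1, 0.4]
grip_width: 59.7
```

```bash
python3 - <<'E'
from h import *
import math
snap('wrist','w2.png')
# arc: box c0->mat, tool offset behind by 50 along normal
c0=np.array([483.6,.4]); m=np.array([489,308.]); 
ch=np.degrees(np.arctan2(*(m-c0)[::-1])); y0=13.5; y1=2*(ch-90)-y0; L=np.linalg.norm(m-c0)
print('y1',y1)
s,R=cur()
ts=[]
for off,t in [(50,0)]+[(48,k/8) for k in range(1,9)]:
    y=y0+(y1-y0)*t; th=math.radians(y0-y1); Rr=L/(2*math.sin(th/2))
    # integrate
    n=200; p=c0.copy()
    for k in range(int(n*t)):
        a=math.radians(y0+(y1-y0)*(k+.5)/n+90); p=p+Rr*th/n*np.array([math.cos(a),math.sin(a)])
    a=math.radians(y+90); q=p-off*np.array([math.cos(a),math.sin(a)])
    ts.append(([q[0],q[1],s['tool_pos'][2]],y)); print(p.round(0),q.round(0),round(y,1))
plan(*ts)
E
```

```text
y1 -15.511478746040495
[484.   0.] [495. -48.] 13.5
[476.  38.] [484.  -9.] 9.9
[470.  77.] [476.  29.] 6.2
[467. 116.] [469.  68.] 2.6
[467. 155.] [466. 107.] -1.0
[469. 193.] [465. 146.] -4.6
[473. 232.] [466. 184.] -8.3
[480. 270.] [470. 223.] -11.9
[489. 308.] [476. 262.] -15.5
t 3.45 pos [500.2 -64.2  29.5] F [-0.  -0.   0.8] w 59.7 yhead 13.7
lin cm [ 1.67 -0.1  -0.  ] rot [0.1 0.  0.2]
lin cm [ 5.76 -0.26 -0.  ] rot [0.1 0.  3.8]
lin cm [ 9.66 -0.18 -0.  ] rot [0.1 0.  7.5]
lin cm [ 1.355e+01  1.400e-01 -1.000e-02] rot [ 0.1  0.  11.1]
lin cm [ 1.74e+01  7.20e-01 -1.00e-02] rot [ 0.1  0.  14.7]
lin cm [ 2.121e+01  1.530e+00 -1.000e-02] rot [ 0.1  0.  18.3]
lin cm [24.97  2.58 -0.  ] rot [ 0.1 -0.  22. ]
lin cm [28.65  3.87 -0.  ] rot [ 0.1 -0.  25.6]
lin cm [32.24  5.39 -0.  ] rot [ 0.1 -0.  29.2]
```

View pics/w2.png

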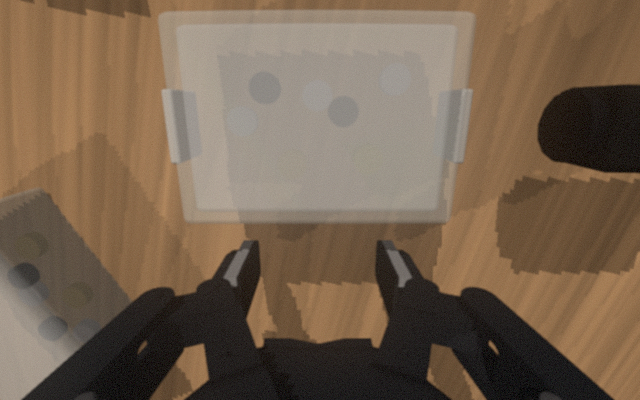

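apply_moves(rot=[[0,0,0],[0,0,0.4],[0,0,1.5],[0,0,2.6],[0,0,3.8],[0,0,5],[0,0,6.2],[0,0,7.5]], linear=[[1.2,-0.1,0],[2.2,-0.1,0],[3.4,-0.2,0],[4.6,-0.2,0],[5.8,-0.3,0],[7.1,-0.25,0],[8.4,-0.2,0],[9.7,-0.2,0]], claw=[70,70,70,70,70,70,70,70])

```text
clock: 4.25
tool_pos: [474.6, 30.1, 29.0]
ee_rot: [0.001, 0.668, 0.744, 0.001]
wrist_force: [0.2, -3.8, 2.6]
grip_width: 59.5
```

```bash
cat >> h.py <<'E'
def boxes(cam='top'):
    im,d=cams.get_image(cam); c=cams.calibration(cam)
    for r in trace('box',cam)[:6]:
        v,u=np.nonzero(r['pixels']&(d>0))
        P=np.array([pix(cam,a,b,d[b,a],c) for a,b in zip(u,v)]); T=P[(P[:,2]>40)&(P[:,2]<60)]
        if len(T)>20:
            q=cv2.minAreaRect(T[:,:2].astype(np.float32)); print('box',round(r['score'],2),len(T),np.round(q[0],1),np.round(q[1],1),round(q[2],1))
    return im,d
E
python3 - <<'E'
from h import *
im,d=boxes(); cv2.imwrite('pics/top2.png',im[80:280,170:400,::-1].repeat(3,0).repeat(3,1))
plan(([469,68,29.5],2.6),([466,107,29.5],-1),([465,146,29.5],-4.6))
snap('wrist','w3.png')
E
```

```text
box 0.94 734 [ 349.9 -127.7] [ 74.2 105.3] 40.9
t 4.35 pos [473.9  32.   28.6] F [0.4 0.3 0.3] w 59.7 yhead 6.4
lin cm [ 3.64 -0.08 -0.08] rot [ 0.  -0.1  3.8]
lin cm [ 7.54  0.05 -0.08] rot [ 0.  -0.1  7.4]
lin cm [11.43  0.39 -0.07] rot [ 0.  -0.1 11. ]
```

View pics/w3.png

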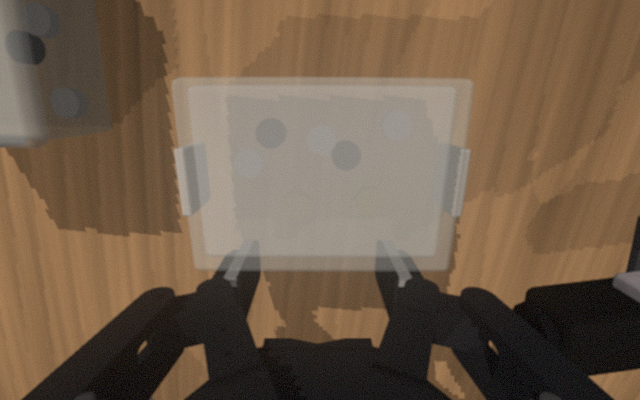

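View pics/top2.png

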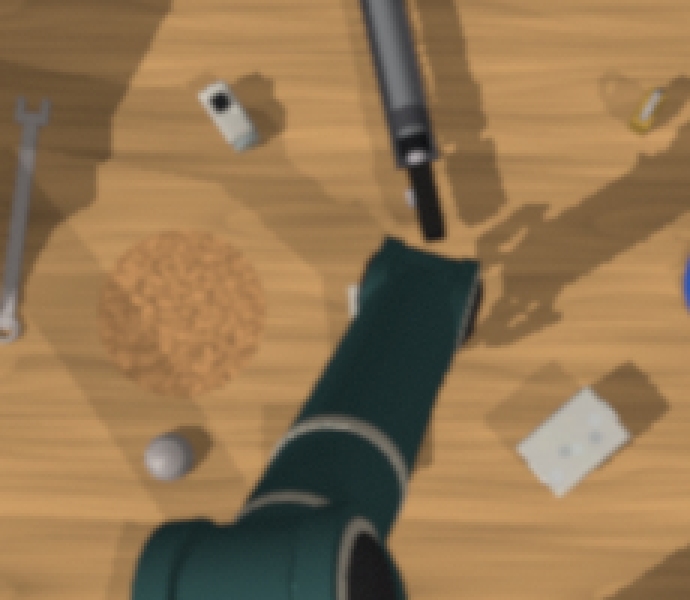

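The box is staying square against both fingers (wrist view, box centred at (322,175)). I'll carry on along the arc.

apply_moves(rot=[[0,0,1.2],[0,0,2.6],[0,0,3.8],[0,0,5],[0,0,6.2],[0,0,7.4],[0,0,9.2],[0,0,11]], linear=[[1.2,-0.05,-0.05],[2.5,-0.1,-0.1],[3.8,-0.1,-0.1],[5.2,-0.05,-0.1],[6.6,0,-0.1],[8.1,0.1,-0.1],[9.7,0.25,-0.1],[11.4,0.4,-0.1]], claw=[70,70,70,70,70,70,70,70])

```text
clock: 5.2
tool_pos: [465.7, 142.9, 29.3]
ee_rot: [0.0, 0.737, 0.676, -0.0]
wrist_force: [-0.2, -2.0, -0.1]
grip_width: 59.9
```

```bash
python3 - <<'E'
from h import *
plan(([466,184,29.5],-8.3),([470,223,29.5],-11.9),([476,262,29.5],-15.5))
snap('wrist','w4.png')
E
```

```text
t 5.2 pos [465.7 142.9  29.3] F [-0.2 -2.  -0.1] w 59.9 yhead -4.9
lin cm [ 4.1  -0.32 -0.02] rot [-0.   0.   3.4]
lin cm [ 8.02 -0.26 -0.02] rot [-0.  0.  7.]
lin cm [11.95  0.   -0.03] rot [-0.   0.  10.6]
```

View pics/w4.png

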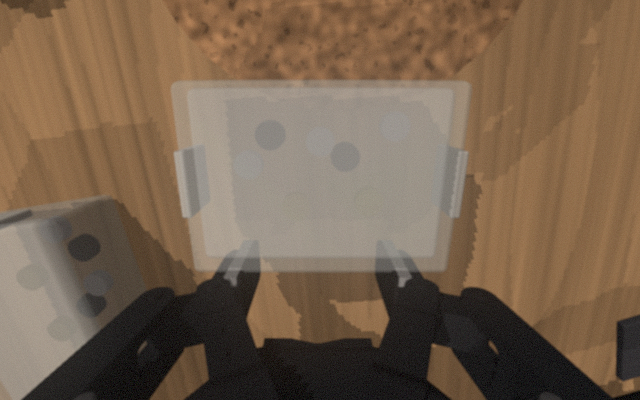

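The box is still square, with its far edge now reaching the mat at (345,80). The neighbouring box hasn't been touched.

apply_moves(rot=[[0,0,1],[0,0,2],[0,0,3.4],[0,0,4.6],[0,0,5.8],[0,0,7],[0,0,7.6],[0,0,7.6]], linear=[[1.2,-0.1,0],[2.6,-0.2,0],[4.1,-0.3,0],[5.5,-0.3,0],[6.8,-0.3,0],[8,-0.26,0],[8.8,-0.2,0],[8.8,-0.2,0]], claw=[70,70,70,70,70,70,70,70])

```text
clock: 6.05
tool_pos: [471.5, 231.7, 29.3]
ee_rot: [-0.0, 0.779, 0.627, 0.0]
wrist_force: [-0.1, -0.4, -0.1]
grip_width: 59.5
```

```bash
python3 - <<'E'
from h import *
plan(([476,262,29.5],-15.5))
im,d=snap('wrist','w5.png')
c=cams.calibration('wrist')
for n in ['box','mat']:
    for r in landmark_of(n,'wrist')[:3]: print(n,round(r['score'],2),toworld('wrist',r['xyz'],c).round(1))
for r in trace('box','wrist')[:3]:
    v,u=np.nonzero(r['pixels']&(d>0)); P=np.array([pix('wrist',a,b,d[b,a],c) for a,b in zip(u[::9],v[::9])]);T=P[(P[:,2]>42)&(P[:,2]<58)]
    if len(T)>20: print(r['score'],cv2.minAreaRect(T[:,:2].astype(np.float32)))
E
```

```text
t 6.05 pos [471.5 231.7  29.3] F [-0.1 -0.4 -0.1] w 59.5 yhead -12.3
lin cm [ 3.06 -0.2  -0.02] rot [ 0.  -0.   3.2]
box 0.94 [4.874e+02 2.758e+02 4.000e-01]
0.85 ((482.2558288574219, 276.54925537109375), (73.91586303710938, 106.32787322998047), 77.6514892578125)
```

View pics/w5.png

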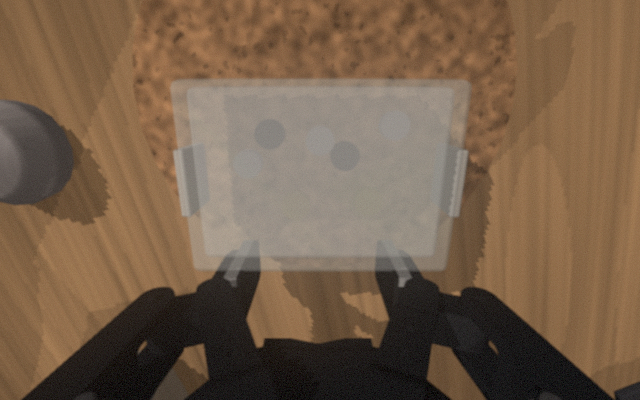

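The box is at (482,277) with yaw −12.3°, so 32 mm straight along the current push direction brings it to the mat centre.

apply_moves(rot=[[0,0,0],[0,0,0],[0,0,0],[0,0,0],[0,0,0],[0,0,0]], linear=[[0.8,0,0],[1.7,0,0],[2.5,0,0],[3,0,0],[3.2,0,0],[3.2,0,0]], claw=[70,70,70,70,70,70])

```text
clock: 6.85
tool_pos: [478.2, 262.9, 29.3]
ee_rot: [-0.0, 0.779, 0.627, 0.0]
wrist_force: [0.2, -0.6, 0.6]
grip_width: 59.6
```

apply_moves(rot=[[0,0,0],[0,0,0],[0,0,0],[0,0,0],[0,0,0],[0,0,0],[0,0,0],[0,0,0]], linear=[[-1,0,0],[-3,0,0],[-3,0,-4],[-3,0,-8.5],[-3,0,-13],[-3,0,-17.5],[-6,0,-20],[-9,0,-20]], claw=[70,70,70,70,70,80,100,100])

```text
clock: 7.65
tool_pos: [460.5, 174.4, 232.6]
ee_rot: [-0.0, 0.779, 0.627, 0.004]
wrist_force: [0.6, 0.2, 0.5]
grip_width: 85.2
```

```bash
python3 - <<'E'
from h import *
im,d=boxes(); cv2.imwrite('pics/top3.png',im[80:280,170:400,::-1].repeat(3,0).repeat(3,1))
c=cams.calibration('top')
cx=np.array([c for c in cv2.HoughCircles(np.zeros((2,2),np.uint8),3,1,1) or []]) if 0 else 0
for r in landmark_of('mat','top')[:2]: print('mat',r['score'],toworld('top',r['xyz']))
for r in landmark_of('grip','top')[:2]: print('grip',r['score'],toworld('top',r['xyz']))
for r in landmark_of('button','top')[:2]: print('button',r['score'],toworld('top',r['xyz']))
# brush
for q in trace('brush','top')[:1]:
    v,u=np.nonzero(q['pixels']&(d>0)); P=np.array([pix('top',a,b,d[b,a],c) for a,b in zip(u,v)])
    T=P[(P[:,2]>52)&(P[:,0]>550)]; 
    for lo,hi in[(560,645),(660,740),(740,850)]:
        S=T[(T[:,0]>lo)&(T[:,0]<hi)]; print(lo,hi,len(S),S.mean(0))
    m=T[:,:2].mean(0); w,V=np.linalg.eigh(np.cov(T[:,:2].T)); a=V[:,1]*np.sign(V[0,1]); s=(T[:,:2]-m)@a; print(m+a*s.min(),np.degrees(np.arctan2(a[1],a[0])))
snap('scene','s2.png')
for n in['grip','button']:
  for r in landmark_of(n,'scene')[:2]: print('scene',n,r['score'],toworld('scene',r['xyz']))
plan(([620,34,150],13-90),([620,34,150],103))
E
```

```text
box 0.98 730 [324.3 127.2] [ 73.6 104.1] 1.5
box 0.68 732 [ 350.2 -128. ] [ 73.7 105.7] 41.3
box 0.46 73 [152.5 343.9] [51.1 17.7] 2.3
box 0.46 205 [ 527.1 -317.9] [65.2 87.7] 78.8
grip 0.58 [567.86362622  18.24354814  50.89816796]
button 0.32 [714.94840319 250.75702411  -2.22698499]
560 645 192 [606.29773327  32.15736356  64.84850114]
660 740 246 [697.87412764  52.17440535  63.87513417]
740 850 318 [796.58150082  75.04544767  62.58016645]
[566.53953312  22.11031869] 13.018101396008433
scene grip 0.78 [568.57357826  18.91322835  51.80193273]
scene grip 0.66 [ 725.74020712 -328.78948797   -3.79052929]
t 8.1 pos [458.8 175.  228.9] F [-0.   0.1  1.1] w 85.5 yhead -12.3
lin cm [-10.32  18.77   7.89] rot [ 0.   0.  64.7]
lin cm [-10.32  18.77   7.89] rot [-1.000e-01  0.000e+00 -1.153e+02]
```

View pics/top3.png

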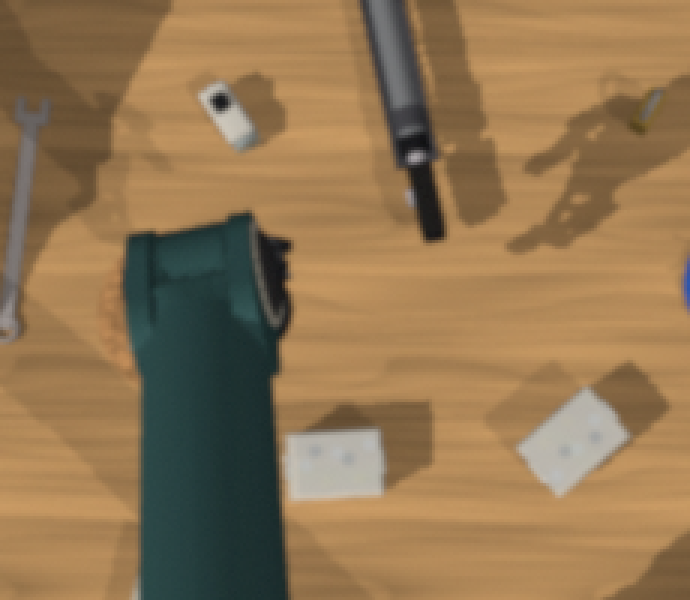

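View pics/s2.png

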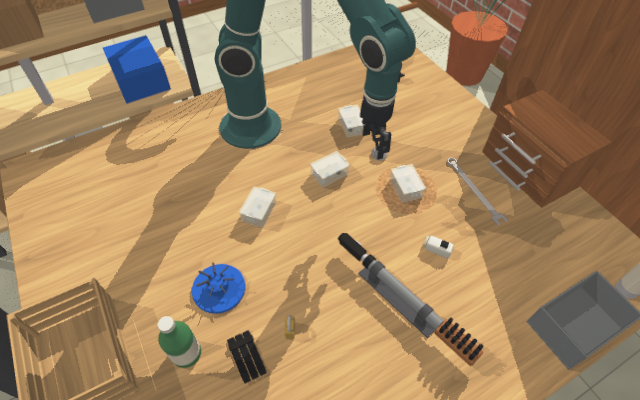

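From the scene view the box stands on the mat (408,182) with cork visible all round, and the brush is unmoved at (350,245). I'll move above the grip with the jaws across it.

apply_moves(rot=[[0,0,8],[0,0,16],[0,0,24],[0,0,32],[0,0,40],[0,0,48],[0,0,56],[0,0,64.5]], linear=[[-1.3,2.3,0.3],[-2.6,4.7,0.6],[-3.9,7,1],[-5.2,9.4,1.5],[-6.5,11.7,2],[-7.8,14,2.5],[-9,16.3,3],[-10.3,18.7,3.4]], claw=[100,100,100,100,100,100,100,100])

```text
clock: 8.9
tool_pos: [620.0, 33.8, 194.1]
ee_rot: [0.0, 0.994, 0.112, -0.001]
wrist_force: [-0.0, 0.8, 0.1]
grip_width: 85.6
```

```bash
python3 - <<'E'
from h import *
im,d=boxes(); cv2.imwrite('pics/top4.png',im[80:280,170:400,::-1].repeat(3,0).repeat(3,1))
for r in landmark_of('mat','top')[:2]: print('mat',r['score'],toworld('top',r['xyz']))
im,d=snap('wrist','w6.png'); c=cams.calibration('wrist'); print(state()['joint_pos'].round(2))
for n in['grip','button','brush']:
  for r in landmark_of(n,'wrist')[:2]: print(n,r['score'],toworld('wrist',r['xyz'],c).round(1))
for q in trace('button','wrist')[:1]:
    v,u=np.nonzero(q['pixels']&(d>0)); P=np.array([pix('wrist',a,b,d[b,a],c) for a,b in zip(u,v)]); print('btn',q['score'],len(P),u.mean(),v.mean(),P.mean(0),P.min(0),P.max(0))
for q in trace('grip','wrist')[:1]:
    v,u=np.nonzero(q['pixels']&(d>0)); P=np.array([pix('wrist',a,b,d[b,a],c) for a,b in zip(u[::5],v[::5])]); a=np.radians(13); X=np.array([np.cos(a),np.sin(a)]);Y=np.array([-X[1],X[0]])
    P=P[P[:,2]>45]; s=P[:,:2]@X; t=P[:,:2]@Y
    for k in range(int(s.min()),int(s.max())+1,10):
        m=(s>=k)&(s<k+10)
        if m.sum()>5: print(k,m.sum(),t[m].min().round(1),t[m].max().round(1),P[m,2].max().round(1))
    print(s.min(),np.array([620.4,34.3])@X,np.array([620.4,34.3])@Y)
plan(([620.4,34.3,100],-77),([620.4,34.3,50],-77))
E
```

```text
box 0.77 745 [ 350.1 -127.9] [ 74.1 105.9] 41.4
box 0.75 602 [489.4 309.7] [ 72.3 106.7] 72.4
box 0.61 727 [325.8 128.8] [ 71.  107.4] 0.4
mat 0.59 [492.0564246  307.0669236    3.42200582]
[-0.77  0.63  0.94  1.77 -0.58  1.05 -0.95]
grip 0.92 [565.5  24.3  48.3]
button 0.62 [609.4  51.7  47.3]
brush 0.72 [ 6.176e+02  3.110e+01 -5.000e-01]
558 35 -116.5 -93.0 66.2
568 57 -117.4 -91.2 67.3
578 61 -118.2 -90.4 67.3
588 61 -117.1 -92.3 66.5
598 76 -117.9 -84.9 67.3
608 81 -117.7 -84.9 67.4
618 70 -117.6 -90.9 67.6
628 66 -117.4 -92.0 66.8
638 70 -117.7 -91.2 66.9
648 28 -113.9 -94.2 61.6
558.5006972019459 612.2150093567544 -106.13874089280029
t 9.35 pos [619.   34.9 195.5] F [ 0.1 -0.5 -0.1] w 85.6 yhead -76.8
lin cm [0.12 0.1  9.55] rot [-0.1 -0.   0.2]
lin cm [ 0.12  0.1  14.55] rot [-0.1 -0.   0.2]
```

View pics/w6.png

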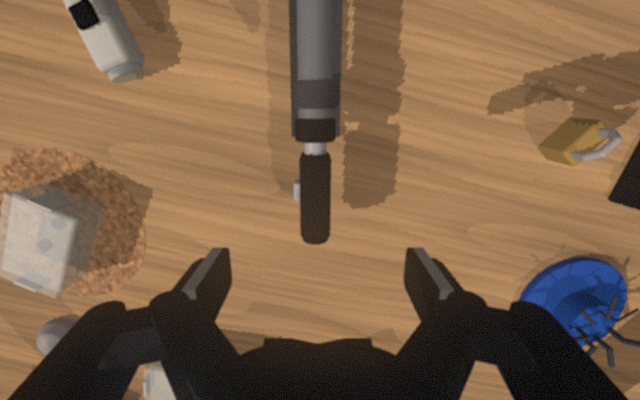

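View pics/top4.png

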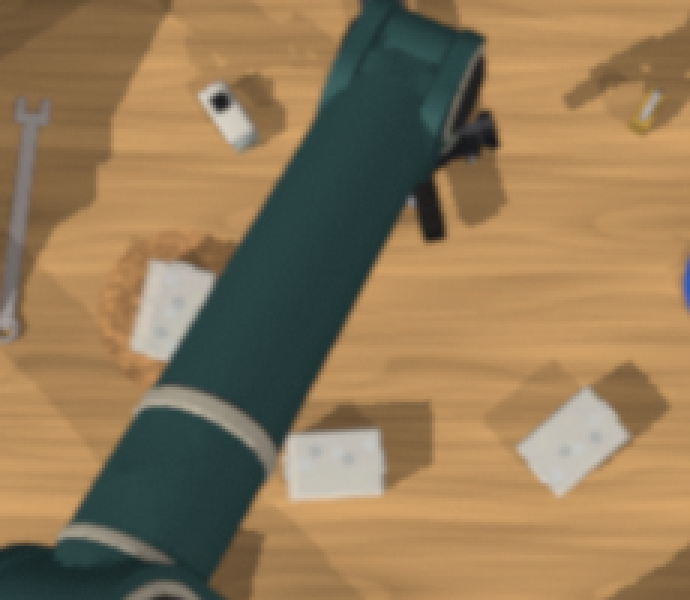

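Box at (489,310), mat at (490,308): centred. In the wrist view the grip is at (315,195) with the button at (297,189), centred between the fingers. The refined button station is (617.5, 34.8). I'll go down open.

apply_moves(rot=[[0,0,0],[0,0,0],[0,0,0],[0,0,0],[0,0,0],[0,0,0],[0,0,0],[0,0,0]], linear=[[-0.15,0,2.5],[-0.15,0,5],[-0.15,0,7.5],[-0.15,0,10],[-0.15,0,12.5],[-0.15,0,14],[-0.15,0,14.7],[-0.15,0,14.7]], claw=[100,100,100,100,100,100,100,100])

```text
clock: 10.15
tool_pos: [617.7, 33.5, 48.0]
ee_rot: [-0.0, 0.993, 0.114, -0.0]
wrist_force: [-0.3, -0.2, 1.0]
grip_width: 85.3
```

```bash
python3 - <<'E'
from h import *
plan(([617.5,34.8,48.5],-77))
im,d=snap('wrist','w7.png'); c=cams.calibration('wrist'); print(state()['joint_pos'].round(2))
for n in['grip','button']:
  for r in landmark_of(n,'wrist')[:2]: print(n,r['score'],toworld('wrist',r['xyz'],c).round(1))
snap('scene','s3.png')
E
```

```text
t 10.15 pos [617.7  33.5  48. ] F [-0.3 -0.2  1. ] w 85.3 yhead -76.9
lin cm [ 0.01 -0.13 -0.05] rot [-0.   0.   0.1]
[-0.66  0.81  0.77  1.84 -0.76  0.82 -0.83]
button 0.66 [612.   50.3  49. ]
```

View pics/w7.png

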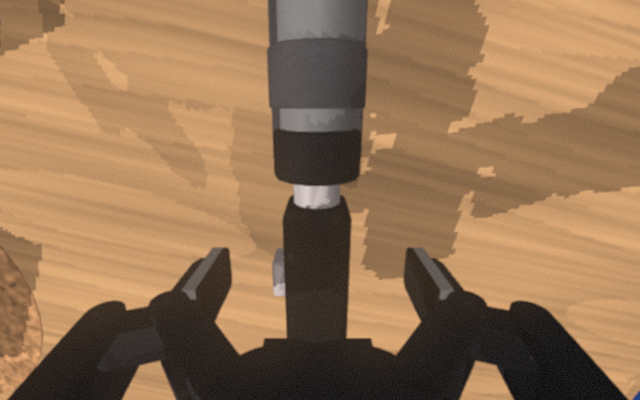

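View pics/s3.png

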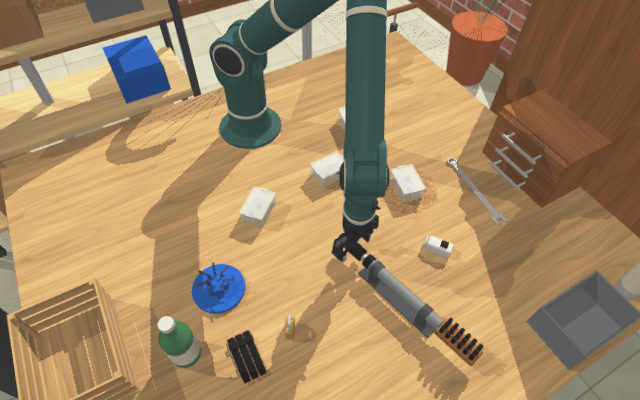

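```bash
python3 - <<'E'
from h import *
d=np.load('pics/w7_d.npy'); c=cams.calibration('wrist'); s,R=cur()
for u,v in [(277,252),(277,272),(277,290),(316,200),(286,272),(347,272),(318,270)]:
    w=pix('wrist',u,v,d[v,u],c); print(u,v,w.round(1),'tool',R.inv().apply(w-s['tool_pos']).round(1))
print(proj('wrist',s['tool_pos'],c))
for x in (-11,0,11): print(proj('wrist',s['tool_pos']+R.apply([x,-17,0]),c))
E
```

```text
277 252 [622.   53.9  49.5] tool [  7.9 -19.2   0.1]
277 272 [617.8  51.7  59.7] tool [  3.3 -18.1 -10.1]
277 290 [609.2  50.   60.3] tool [ -5.5 -18.4 -10.8]
316 200 [655.2  42.6  62.3] tool [ 37.7  -0.8 -12.7]
286 272 [622.8  48.   66.3] tool [  7.4 -13.3 -16.7]
347 272 [628.2  23.   65.5] tool [  6.9  12.3 -16. ]
318 270 [626.8  35.2  66.3] tool [  8.4   0.1 -16.8]
[317.77752907 266.86879283]
[283.09175921 286.61256378]
[282.29009466 266.80820791]
[281.46090577 246.02318131]
```

The button spans about −8…+8 mm in tool x, so it is centred on the pads, and the grip is centred in y within 0.5 mm. I'll close.

apply_moves(rot=[[0,0,0],[0,0,0],[0,0,0],[0,0,0],[0,0,0],[0,0,0],[0,0,0],[0,0,0]], linear=[[0,-0.05,0],[0,-0.05,0],[0,-0.05,0],[0,-0.05,0],[0,-0.05,0],[0,-0.05,0],[0,-0.05,0],[0,-0.05,0]], claw=[60,35,20,15,15,15,15,15], force=45)

```text
clock: 11.15
tool_pos: [617.9, 34.0, 48.8]
ee_rot: [-0.0, 0.993, 0.114, 0.0]
wrist_force: [-1.8, 0.4, 6.3]
grip_width: 27.5
```

```bash
python3 - <<'E'
from h import *
plan()
snap('wrist','w8.png')
E
```

```text
t 11.15 pos [617.9  34.   48.8] F [-1.8  0.4  6.3] w 27.5 yhead -76.9
```

View pics/w8.png

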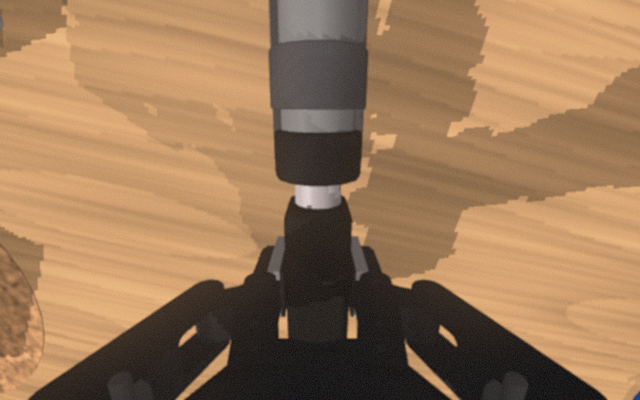

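The grip is pinched at about 28 mm, so the button is pressed. Now I'll pull along −x of the tool, which is the brush axis.

apply_moves(rot=[[0,0,0],[0,0,0],[0,0,0],[0,0,0],[0,0,0],[0,0,0],[0,0,0],[0,0,0]], linear=[[-0.3,0,0],[-0.9,0,0],[-1.6,0,0],[-2.3,0,0],[-3,0,0],[-3.6,0,0],[-4,0,0],[-4,0,0]], claw=[15,15,15,15,15,15,15,15])

```text
clock: 12.0
tool_pos: [578.1, 24.8, 48.7]
ee_rot: [-0.0, 0.993, 0.114, 0.0]
wrist_force: [2.1, 2.0, 7.2]
grip_width: 27.3
```

```bash
python3 - <<'E'
from h import *
plan()
snap('wrist','w9.png')
E
```

```text
t 12.0 pos [578.1  24.8  48.7] F [2.1 2.  7.2] w 27.3 yhead -76.9
```

View pics/w9.png

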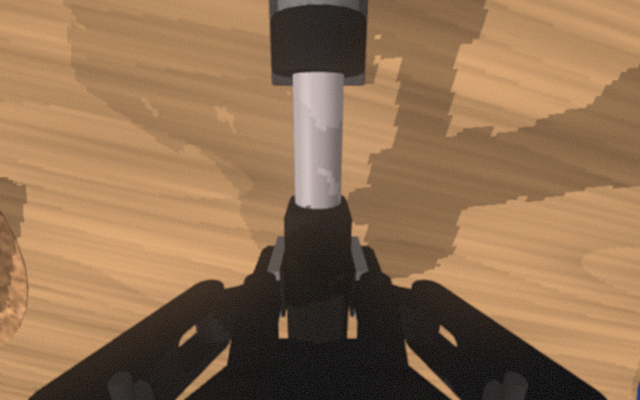

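The tube has slid out with the grip, and there is no slip in the pads. I'll go on past the first stop.

apply_moves(rot=[[0,0,0],[0,0,0],[0,0,0],[0,0,0],[0,0,0],[0,0,0],[0,0,0],[0,0,0]], linear=[[-0.4,0,0],[-1.1,0,0],[-2,0,0],[-2.9,0,0],[-3.8,0,0],[-4.7,0,0],[-5.5,0,0],[-6.2,0,0]], claw=[15,15,15,15,15,15,15,15])

```text
clock: 12.85
tool_pos: [518.3, 11.1, 48.7]
ee_rot: [-0.0, 0.993, 0.114, 0.001]
wrist_force: [4.7, 3.4, 4.8]
grip_width: 27.5
```

apply_moves(rot=[[0,0,0],[0,0,0],[0,0,0],[0,0,0],[0,0,0],[0,0,0]], linear=[[-0.3,0,0],[-0.6,0,0],[-0.8,0,0],[-0.9,0,0],[-0.9,0,0],[-0.9,0,0]], claw=[15,15,15,15,15,15])

```text
clock: 13.45
tool_pos: [510.6, 9.3, 48.7]
ee_rot: [-0.0, 0.993, 0.114, 0.001]
wrist_force: [6.3, 3.7, 3.6]
grip_width: 27.3
```

```bash
python3 - <<'E'
from h import *
plan()
s,_=cur(); print(np.linalg.norm(s['tool_pos'][:2]-np.array([617.9,34.0])))
snap('wrist','w10.png')
E
```

```text
t 13.45 pos [510.6   9.3  48.7] F [6.3 3.7 3.6] w 27.3 yhead -76.9
110.10166935347864
```

View pics/w10.png

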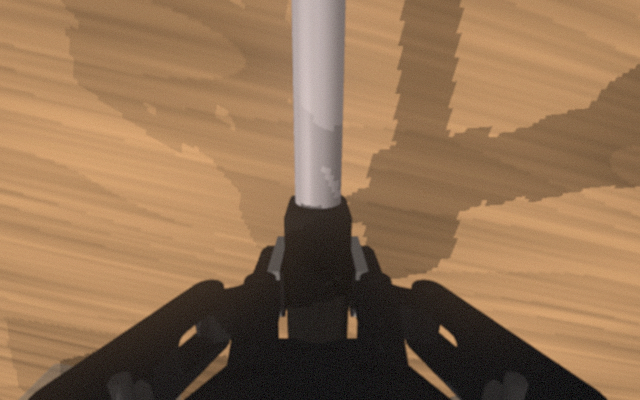

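The grip has travelled 110.1 mm. A small extra pull will show whether the end stop holds.

apply_moves(rot=[[0,0,0],[0,0,0],[0,0,0],[0,0,0],[0,0,0],[0,0,0]], linear=[[-0.1,0,0],[-0.2,0,0],[-0.3,0,0],[-0.3,0,0],[-0.3,0,0],[-0.3,0,0]], claw=[15,15,15,15,15,15])

```text
clock: 14.1
tool_pos: [510.5, 9.3, 48.8]
ee_rot: [0.001, 0.993, 0.115, 0.004]
wrist_force: [14.8, 4.9, -7.4]
grip_width: 27.2
```

```bash
python3 - <<'E'
from h import *
plan()
s,_=cur(); print(np.linalg.norm(s['tool_pos'][:2]-np.array([617.9,34.0])))
im,d=boxes(); cv2.imwrite('pics/top5.png',im[10:260,170:400,::-1].repeat(2,0).repeat(2,1))
snap('scene','s5.png'); snap('wrist','w11.png')
for n in['grip']:
  pass
E
```

```text
t 14.1 pos [510.5   9.3  48.8] F [14.8  4.9 -7.4] w 27.2 yhead -76.8
110.24869256237871
box 0.97 744 [ 350.3 -128.2] [ 74.3 106.6] 40.8
box 0.68 728 [488.2 306.5] [ 74.8 106.5] 77.2
```

View pics/s5.png

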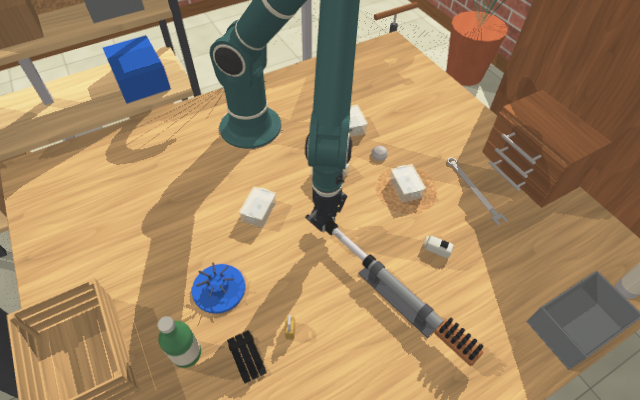

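View pics/w11.png

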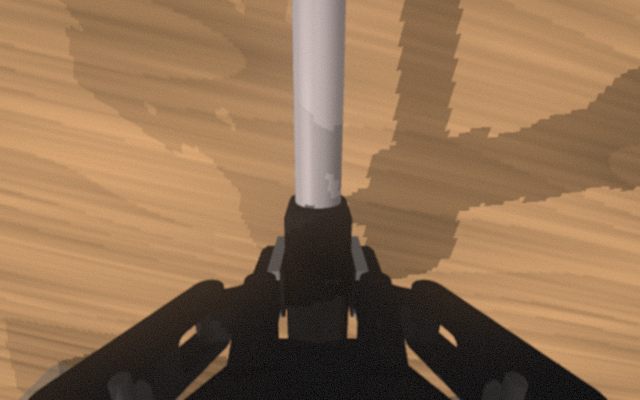

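View pics/top5.png

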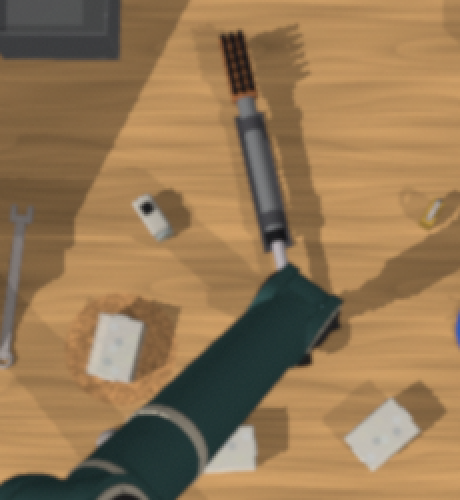

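The end stop holds: the extra command raised the pull from 6 to 15 N with no movement, and the grip is still at 110 mm. The tube shows fully out, the box sits on the mat, and the button is still squeezed at 27 mm. I'm handing in now.

```bash
python3 - <<'E'
from station import *
print(robot.finish_job())
E
```

```text
the job is handed in; nothing more can be done
None
```

The job is done and handed in. The box is on the mat and the brush's grip is out at its second stop, still held with the button squeezed.

- **Box:** I picked the one farthest from the base, right in front of the grip, and slid it along the shelf with two fingers, without lifting it. The last top view put it at (488, 307), with the mat centre at about (490, 308). Cork shows all round it.
- **Brush:** I squeezed the button and pulled in two pulls without letting go, past the first stop to the second. The gripper stands at about 27 mm, slightly under the 29 mm given for a pressed button.
- **Final checks:** The grip moved 110 mm by the tool's position. An extra 3 mm of commanded pull only raised the force from 6 N to 15 N, with no movement, so it is at the end of its travel. The pads did not slip on the grip, and the clock stood at about 14 s.
- **Other things:** In the last pictures I saw nothing else moved. One of the look-alike boxes and the bell were partly hidden by the arm in the last top view. Before the pull, the hidden box measured within 2 mm of its starting place. I did not measure the bell.
- **Disagreements:** The mat detector varied by about 3 mm between pictures, and the top and wrist cameras put the brush's button place about 3 mm apart. Neither affected the result.

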